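# Put the layered sample block away under the keeper's spring cover

## Task

Press the keeper's orange bar down with one fingertip to hold the green spring cover open, and while holding it push the striped sample block along its lane with the other fingertip until it is wholly inside the covered bay. Then draw back and let the cover spring fully shut over the block. Only push the block, never pinch it or lift it, and leave the bowl, jar, jug and spatula where they are.

Things in the scene. Friction and masses are not known exactly. Their poses are not given: they have to be found in the camera images.
- keeper: Sample keeper fixed to the table: a straight plywood lane with white rails leads into a bay under a green cover. Origin at table height under the lane's centre line, at the bay's mouth. x points along the lane into the bay (the way to push), y left, z up. Lane floor 5 mm above the table, x = -140 to 85 mm. Rails 12 mm above the table, 4 mm thick, inner faces at y = -16 and +16 mm.
- mouth (a point): Middle of the bay's mouth, on the lane's floor (keeper x = 0, y = 0, 5 mm above the table). The bay is x = 0 to 80 mm, with a white back wall at 80 mm and a left wall 32 mm high that starts only at x = 28 mm. A finger left past the mouth would be in the way of the closing cover: draw back along the lane to x below -25 mm before letting go of the bar.
- cover (a joint): Opening angle of the green cover in rad: 0 = shut (by its spring), 1.15 = stop. Roof and orange bar are one piece that turns about the rod; pressing the bar down swings the roof up and over to the right (-y). Holding it open takes about 4 to 7 N on the bar; let go, it springs shut. From 1.0 rad on it lets pass the block and also a finger standing upright at keeper y = 2 to 8 mm.
- rod (a point): Middle of the cover's hinge, a steel rod along keeper x (x = -140 to 85 mm) at y = -22 mm, 20 mm above the table.
- roof_edge (a point): Middle of the roof's free (left) edge; moves with the cover. Shut, the roof covers keeper x = 0 to 84, y = -24 to 17 mm, its underside 33 and top 36 mm above the table. At the mouth (x = 0 to 3 mm) a lip hangs to 23 mm above the table and blocks the block, whose top is at 29 mm. Open at 1.05 rad the roof stands right of the lane, its edge about 62 mm above the table.
- bar_edge (a point): Middle of the orange bar's outer edge; moves with it. The bar is a flat strip 3 mm thick, x = -130 to 45 mm, reaching 48 mm outwards (-y) from the rod. Shut, it slopes up at 45 degrees, edge at y = -56, 54 mm above the table. At 0.79 rad it is level; at 1.05 rad a flat fingertip pressing it at y = -52 mm is about 15 mm above the table. The fingertip can slide along it in x.
- block_mid (a point): Centre of the loose sample block: ceramic, striped cream and black, 60 mm long (along the lane), 28 mm wide, 24 mm high, about 90 g. It starts lying on the floor of the open lane before the mouth (centre 17 mm above the table), its long side along the lane. Wholly inside the bay its centre is at keeper x = 34 to 50 mm.
- bowl: Light green open bowl, 120 mm across, 55 mm high, beside the keeper; origin at the centre of its underside. Leave alone.
- jar: Closed jar, 60 mm across, 70 mm high, beside the keeper; origin at the centre of its underside. Leave alone.
- spatula: Wooden spatula lying on the table to the left of the lane. Leave alone.
- jug: White jug, 100 mm across, 160 mm high, to the far left; origin at the centre of its underside. Leave alone.
Things that resemble listed ones, but are neither listed nor needed, are in the scene too. Of the things that look like the keeper, the larger one is meant.

How it is judged:
On the way, in this order (a step that is already met when the one before it is completed fails the run):
1. the cover is held open (over 0.8 rad) with the block still outside the bay (value of joint cover above 0.8 rad and x of block_mid in the frame of keeper below 0 m), for 0.2 s.
2. the block is wholly inside the bay with the cover still held open (over 0.6 rad) by the fingers (value of joint cover above 0.6 rad and x of block_mid in the frame of keeper above 0.033 m and contact force between the fingers and cover above 0.5 N), for 0.1 s.
At the end, for the whole second after the job is handed in: The block lies flat and at rest on the bay's floor, wholly inside (centre 33 to 55 mm past the mouth, within 6 mm of the lane's centre line), and the cover is shut (under 0.06 rad) (x of block_mid in the frame of keeper between 0.033 and 0.055 m and y of block_mid in the frame of keeper between -0.006 and 0.006 m and height (world z) of block_mid between 0.012 and 0.022 m and value of joint cover below 0.06 rad and linear speed of block below 0.01 m/s and angle between block_mid's own z axis and vertical below 0.1 rad); the robot touches nothing.
It fails at once if the block is lifted (centre more than 9 mm above where it slides) or tipped by more than 0.35 rad (height (world z) of block_mid above 0.026 m or angle between block_mid's own z axis and vertical above 0.35 rad).
It fails at once if the green bowl is moved by more than 20 mm (distance of bowl from where it was at the start of the episode above 0.02 m).
It fails at once if the jar is moved by more than 20 mm (distance of jar from where it was at the start of the episode above 0.02 m).
It fails at once if the wooden spatula is moved by more than 20 mm (distance of spatula from where it was at the start of the episode above 0.02 m).
It fails at once if the white jug is moved by more than 20 mm (distance of jug from where it was at the start of the episode above 0.02 m).
It also fails if it takes over 45 s, if anything falls off the work surface, if the arm or the gripper's body presses on something with over 40 N, if the wrist force passes 120 N, or if a joint passes its speed limit or range.

## Robot

A 6-joint arm with a two-finger parallel gripper is mounted at the origin on the work surface. World frame = base frame: x ahead of the robot, y to its left, z up, the work surface at z = 0. Lengths are in m, angles in rad, forces in N, time in s.
With the tool pointing down it reaches from about 0.35 to 0.775 m from the base axis. Payload 5.5 kg.
Tool frame: the origin (TCP) lies at the very end of the fingers, on their centre line; the grasp point (between the pads) lies 19 mm behind it; z points along the fingers, y is the line along which they close (so a half turn about z gives the same grasp; the last joint's range is limited). The gripper opens to 85 mm and grips with 20 to 120 N. Pads are 22 mm wide; open, the fingers measure 114 mm over their backs; the gripper's body (76 mm by 85 mm) begins 54 mm behind the grasp point. The pads swing forward as they close: fully open they stand 13 mm farther back than shut.
Start: joints at [-1.284, 0.313, 0.046, 1.304, 0, 1.431], TCP at [0.238, -0.523, 0.211] pointing down, gripper open.
Joint ranges: [-2.76, 2.76], [-0.86, 1.69], [-1.03, 1.26], [-2.2, 2.34], [-1.47, 1.5], [-3.14, 3.14]. Speed limits (rad/s): [2.57, 2.57, 3.14, 3.14, 3.14, 3.14].

## Interface

Orientations are given as a unit quaternion [w, x, y, z].
In Python, from workcell import env gives the robot as it stands. The module is installed in compiled form; this text tells all that it offers.
- The arm moves only by the tool jog_arm, never from a script. Its arguments are lists of equal length, an entry for each row: "gripper": the opening, from 0 (shut) to 1 (fully open); "offset": the shift along the world's x, y, z in cm, a list of three; "twist": the turn about the world's z in degrees. In form: {"gripper": [gripper, ...], "offset": [[dx, dy, dz], ...], "twist": [twist, ...]}. A call has exactly 8 rows; each row is the pose to reach, as a shift and turn from the pose commanded when the call began; what a row does not reach only later rows make up. A row lasts 1/8 s, in which the tool goes at most 62.5 mm and 10.7 degrees, less where a joint would pass 70% of its speed; a pose out of reach is approached as far as the arm can. A call with a gripper value outside its range is refused whole. The fingers move at their own pace and stop on an object; "squeeze" is the grip in N (left out, the last holds). Time passes only in rows, so rows that repeat a pose let the fingers close, or fill a call up. It gives the time, the measured TCP pose, the force, the opening and the grip force at its end, in the units of the state.
- env.get_state(): the state, without advancing time (a new reading comes with each control period).
- env.read_camera(name): name is "scene" or "top" or "wrist"; returns a dict with "image" (420x560x3 uint8, red, green, blue), "z_map" (420x560 float32, m along the optical axis (not along the pixel's ray), 0 where there is no reading), "fovy" (degrees; the focal length in pixels is half the picture's height over the tangent of half this angle, whatever the lens; pixels are square), "cx", "cy" (the principal point, pixels), "cam_to_world" (4x4, takes a point from camera to world coordinates). Camera axes: x right, y up, looking along -z (the intrinsics and any distortion apply to the point x, -y, -z); pixel columns grow to the right and rows downward; lengths in m; the calibration is good to about 2 mm. The wrist camera is an equidistant fisheye: a pixel r from the principal point sees the ray r / f radians off the axis. A picture is of the moment at which its call begins.
- env.hand_in(): hands the job in; it is judged then, once.
The state is a dict: "clock": time; "joint_pos": joint angles; "qvel": joint speeds; "tau": joint torques, N m; "tcp_pos": TCP position; "orientation": TCP orientation; "wrist_force": force on the tool from outside, world axes, zero at the start; "ft_torque": the same for the moment, N m; "finger_gap": finger opening in m; "grip_force": force on a finger pad.
Only numpy, scipy, OpenCV 4.12 (cv2) and the standard library are available. Lean on these libraries where they do the work, as an engineer would, in place of code of your own. Each camera call takes 0.05 s, during which the arm holds its last target. There are 200 camera calls.

## Working session

There is one attempt and no reset: what is moved stays moved. The work goes in short steps, Python scripts to look and compute and a tool call to move; the robot and the scene stay as the last step left them, time stands still between calls to the robot, and variables do not carry over. Pictures are saved under pics/ and viewed, at most 10 in all, crops included, and the job is handed in when it is done.

Besides the shell and the picture viewer there is one more tool, called after "Request:" as name(argument=value, ...) on one line, values as JSON. jog_arm: Moves the arm, as the interface text tells. Its arguments: {"type":"object","properties":{"gripper":{"type":"array"},"offset":{"type":"array"},"twist":{"type":"array"},"squeeze":{"type":"number"}},"required":["gripper","offset","twist"]}

```bash
mkdir -p pics
cat > h.py <<'E'
import numpy as np, cv2
from workcell import env
def cam(n):
    d=env.read_camera(n); np.savez('%s.npz'%n,**d); return d
def load(n): return np.load('%s.npz'%n)
def world(d,u,v,z=None):
    f=210/np.tan(np.radians(float(d['fovy']))/2); Z=d['z_map'][int(v),int(u)] if z is None else z
    p=np.array([(u-d['cx'])/f*Z,-(v-d['cy'])/f*Z,-Z,1]); return (d['cam_to_world']@p)[:3]
def cloud(d):
    f=210/np.tan(np.radians(float(d['fovy']))/2); v,u=np.mgrid[0:420,0:560]; Z=d['z_map']
    p=np.stack([(u-d['cx'])/f*Z,-(v-d['cy'])/f*Z,-Z,np.ones_like(Z)],-1); return (p@d['cam_to_world'].T)[...,:3]
E
python3 - <<'E'
from h import *
for n in('top','scene'):
    d=cam(n); cv2.imwrite('pics/%s1.png'%n,d['image'][...,::-1]); print(d['fovy'],d['cx'],d['cy'],d['cam_to_world'].round(3))
print(env.get_state())
E
```

```text
48.32246058818579 278.881268515113 217.09300440616 [[ 0.013  0.997 -0.076  0.433]
 [-1.     0.011 -0.025  0.086]
 [-0.024  0.077  0.997  1.274]
 [ 0.     0.     0.     1.   ]]
44.365766749207026 290.5843474683064 206.1557450474053 [[-0.365 -0.58   0.729  1.477]
 [ 0.931 -0.218  0.293  0.494]
 [-0.011  0.785  0.619  0.877]
 [ 0.     0.     0.     1.   ]]
{'clock': 0.1, 'joint_pos': array([-1.28360091e+00,  3.13905316e-01,  4.50920319e-02,  1.30361372e+00,
       -2.89637361e-05,  1.43119279e+00]), 'qvel': array([-0.00087136, -0.00156677,  0.00381325,  0.00096067,  0.00019673,
        0.00015572]), 'tau': array([ 2.10225051e-03, -4.81728208e+01,  2.99243206e+01,  1.28198782e-02,
       -2.11491379e-04, -1.41360314e-05]), 'tcp_pos': array([ 0.23786556, -0.52294876,  0.21010922]), 'orientation': array([-8.12049622e-04,  9.77316282e-01,  2.11783427e-01, -7.45563711e-05]), 'wrist_force': array([-0.41065226, -0.1018967 , -0.25066711]), 'ft_torque': array([ 0.01793212, -0.01981047, -0.00902542]), 'grip_force': 0.0, 'finger_gap': 0.08529297303219643}
```

View pics/top1.png

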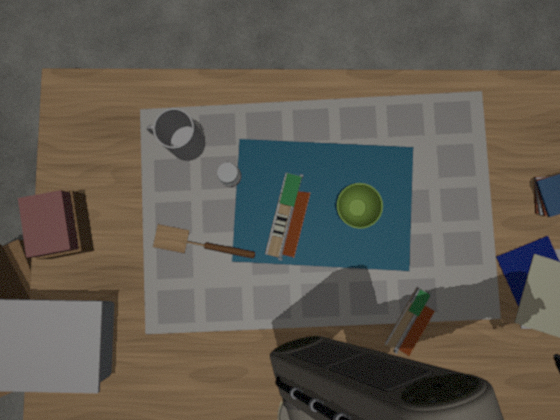

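View pics/scene1.png

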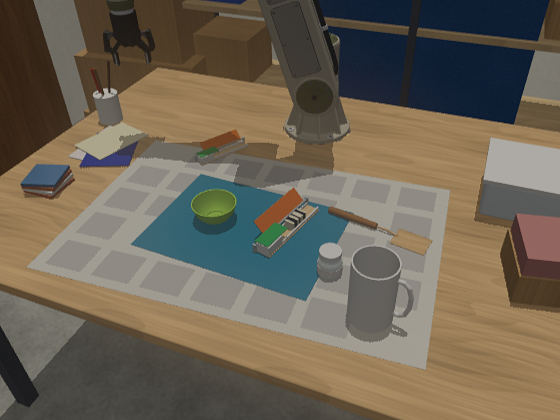

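Candidates for the keeper are the larger one on the blue mat (top px 287,215) and the small look-alike near the arm (top px 411,322). I choose the larger one, and check it in a close crop. The bowl is at (360,205), the jar at (228,174), the spatula at (210,243) and the jug at (175,130).

Run:
```python
from h import *
d=load('top'); im=d['image']; c=im[160:280,215:395]
cv2.imwrite('pics/crop1.png',cv2.resize(c[...,::-1],None,fx=4.4,fy=4.4,interpolation=cv2.INTER_CUBIC))
P=cloud(d); hsv=cv2.cvtColor(im,cv2.COLOR_RGB2HSV)
roi=np.zeros(im.shape[:2],bool); roi[165:265,260:318]=1
H,S,V=[hsv[...,i].astype(int) for i in range(3)]
G=roi&(H>50)&(H<80)&(S>120)&(V>60); O=roi&(H<12)&(S>150)&(V>60)
for n,m in(('green',G),('orange',O)):
    q=P[m]; q=q[q[:,2]>0.01]; print(n,len(q),q.mean(0).round(4),np.percentile(q[:,2],[5,50,95]).round(4))
    r=cv2.minAreaRect((q[:,:2]*1000).astype(np.float32)); print(r, cv2.boxPoints(r).round(1).tolist())
for n,(u,v) in dict(bowl=(360,205),jar=(228,174)).items(): print(n,world(d,u,v))
```

```text
green 389 [0.6021 0.0871 0.0383] [0.0308 0.0351 0.0394]
((539.137451171875, 94.56221008300781), (42.37628173828125, 209.0078582763672), 82.99989318847656) [[432.79998779296875, 86.30000305175781], [640.2999877929688, 60.79999923706055], [645.4000244140625, 102.9000015258789], [438.0, 128.3000030517578]]
orange 616 [0.5108 0.0722 0.0423] [0.0273 0.0402 0.0536]
((511.3385009765625, 72.2428970336914), (28.30921745300293, 170.56971740722656), 76.54437255859375) [[425.1000061035156, 78.30000305175781], [591.0, 38.599998474121094], [597.5999755859375, 66.19999694824219], [431.70001220703125, 105.9000015258789]]
bowl [ 0.56509566 -0.10205493  0.00635719]
jar [0.63598645 0.24986128 0.07032055]
```

View pics/crop1.png

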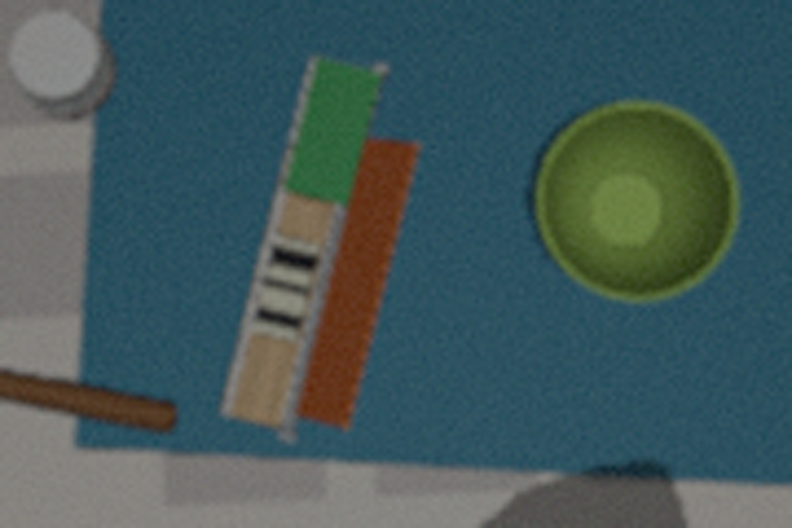

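The crop shows the larger keeper: green roof at crop (335,130), orange bar at (360,285), striped block at (287,287) with its ends at about y=240 and y=335. The fit puts the origin near (562,100) mm with x at -13.5°.

```bash
cat >> h.py <<'E'
O0=np.array([.562,.1003]); A=np.radians(-13.46); EX=np.array([np.cos(A),np.sin(A)]); EY=np.array([-EX[1],EX[0]])
def tok(P): q=P[...,:2]-O0; return np.stack([q@EX,q@EY,P[...,2]],-1)
E
python3 - <<'E'
from h import *
d=load('top'); K=tok(cloud(d))*1000; im=d['image'].astype(int)
# lane strip profile along x: height and brightness (|y|<9)
for x in range(-145,90,5):
    m=(abs(K[...,0]-x)<2.5)&(abs(K[...,1])<9)&(K[...,2]>-10)&(K[...,2]<60)
    if m.sum(): print(x,m.sum(),np.median(K[m][:,2]).round(1),im[m].mean(0).round())
m=(K[...,2]>19)&(K[...,2]<30)&(K[...,0]>-130)&(K[...,0]<-5)&(K[...,1]>-14)&(K[...,1]<30)
print(np.percentile(K[m],[2,50,98],axis=0))
E
```

```text
-145 13 0.7 [47. 82. 96.]
-140 10 4.5 [96. 95. 86.]
-135 13 4.5 [127. 109.  85.]
-130 13 3.6 [125. 108.  84.]
-125 13 3.3 [125. 108.  83.]
-120 12 5.1 [126. 110.  85.]
-115 12 3.4 [126. 109.  85.]
-110 11 3.7 [127. 109.  85.]
-105 14 4.3 [125. 108.  83.]
-100 12 3.9 [126. 109.  84.]
-95 13 3.9 [127. 109.  85.]
-90 15 5.4 [122. 107.  84.]
-85 13 29.5 [129. 128. 116.]
-80 11 26.7 [88. 90. 82.]
-75 12 28.2 [43. 43. 43.]
-70 14 26.3 [117. 118. 106.]
-65 12 28.2 [137. 138. 124.]
-60 13 27.9 [117. 117. 106.]
-55 13 28.3 [82. 82. 75.]
-50 13 28.2 [132. 133. 119.]
-45 12 28.1 [101. 101.  91.]
-40 13 30.4 [29. 30. 31.]
-35 13 28.3 [66. 65. 61.]
-30 9 27.3 [123. 122. 112.]
-25 11 5.0 [119. 110.  94.]
-20 10 4.5 [124. 107.  83.]
-15 13 3.1 [127. 110.  85.]
-10 11 5.0 [127. 110.  85.]
-5 13 4.5 [127. 110.  86.]
0 19 32.5 [88. 95. 66.]
5 13 35.9 [ 46. 100.  60.]
10 12 35.3 [ 49. 101.  62.]
15 13 36.0 [ 47. 100.  61.]
20 14 34.1 [ 47. 100.  60.]
25 12 34.8 [ 47. 100.  60.]
30 13 34.7 [ 46. 100.  60.]
35 10 35.9 [47. 99. 59.]
40 16 35.5 [ 47. 100.  60.]
45 11 34.6 [ 47. 100.  60.]
50 13 36.6 [46. 99. 59.]
55 12 33.6 [46. 99. 58.]
60 13 35.6 [45. 98. 58.]
65 13 35.5 [47. 99. 59.]
70 12 36.5 [45. 98. 59.]
75 13 34.1 [46. 99. 59.]
80 11 34.9 [47. 99. 61.]
85 2 32.4 [59. 97. 78.]
[[-87.04644083 -11.41492678  23.43775811]
 [-58.51857944   2.93030981  27.49957306]
 [-29.78506334  15.7165397   29.86045231]]
```

Request:
jog_arm(gripper=[0.49,0.49,0.49,0.49,0.49,0.49,0.49,0.49], offset=[[1.5,4.5,0],[3,9,0],[4.5,13.5,0],[6,18,0],[7.5,22.5,0],[9,27,0],[10.5,31.5,0],[10.5,31.5,0]], twist=[10,20,30,40,50,60,70,71])

```text
clock: 1.1
tcp_pos: [0.3431, -0.2055, 0.2108]
orientation: [-0.0, 0.67, 0.742, 0.0]
wrist_force: [0.1, -1.2, -0.4]
finger_gap: 0.0419
grip_force: 0.0
```

Request:
jog_arm(gripper=[0.49,0.49,0.49,0.49,0.49,0.49,0.49,0.49], offset=[[1.6,4.5,0],[3.2,9,0],[4.8,13.5,-1],[6.4,18,-3],[8,22.5,-5],[9.6,27,-7],[10.95,30.8,-8],[10.95,30.8,-8]], twist=[10,20,30,40,50,60,70,71.1])

```text
clock: 2.1
tcp_pos: [0.4527, 0.1008, 0.1296]
orientation: [-0.001, 0.115, 0.993, -0.0]
wrist_force: [-1.5, -0.4, -0.1]
finger_gap: 0.0418
grip_force: 0.0
```

Run:
```python
from h import *
d=cam('wrist'); cv2.imwrite('pics/wrist1.png',d['image'][...,::-1]); s=env.get_state()
print(tok(s['tcp_pos'])*1000,s['orientation'],s['clock'],d['fovy'],d['cx'],d['cy']); print(d['cam_to_world'].round(3))
```

```text
[-106.39834352  -26.0794856   130.06416634] [-8.19688285e-04  1.16294746e-01  9.93214344e-01 -3.56659404e-04] 2.15 65.70646984690485 278.49832496579165 212.6547067607176
[[ 0.23  -0.932 -0.282  0.381]
 [ 0.973  0.22   0.068  0.118]
 [-0.001 -0.29   0.957  0.293]
 [ 0.     0.     0.     1.   ]]
```

View pics/wrist1.png

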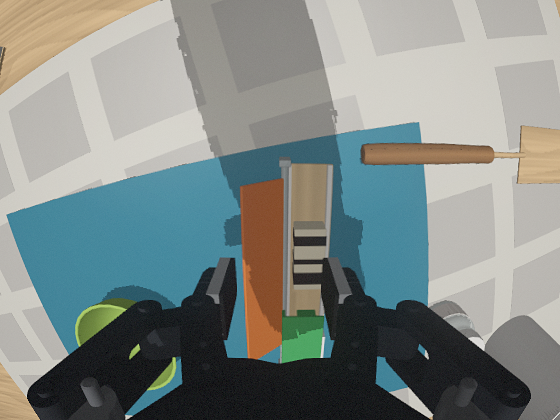

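The wrist view shows the two fingertips at (228,270) and (332,270). The bar is at (262,265), the block at (308,250), with the spatula, bowl and jar clear. Next I measure the fingertips from the depth map.

```bash
cat >> h.py <<'E'
def fish(d):
    f=210/np.tan(np.radians(float(d['fovy']))/2); v,u=np.mgrid[0:420,0:560]; a=u-d['cx']; b=v-d['cy']; r=np.hypot(a,b)+1e-9; t=np.tan(np.minimum(r/f,1.4)); Z=d['z_map']
    p=np.stack([a/r*t*Z,-b/r*t*Z,-Z,np.ones_like(Z)],-1); return (p@d['cam_to_world'].T)[...,:3]
E
python3 - <<'E'
from h import *
d=load('wrist'); K=tok(fish(d))*1000; 
v,u=np.mgrid[0:420,0:560]
for lo,hi in((195,243),(318,362)):
    m=(u>lo)&(u<hi)&(v>250)&(v<345)&(K[...,2]>110)&(K[...,2]<165); q=K[m]
    for z in range(115,165,5):
        w=q[abs(q[:,2]-z)<2.5]
        if len(w): print(z,len(w),w.min(0).round(0),w.max(0).round(0))
m=(K[...,2]>22)&(K[...,2]<32)&(K[...,0]>-120)&(K[...,0]<-10)&(abs(K[...,1])<16); print(np.percentile(K[m],[2,50,98],axis=0))
m=(d['image'][...,0]>140)&(d['image'][...,2]<80)&(u>230)&(u<285)&(v>170); print(np.percentile(K[m],[1,50,99],axis=0))
E
```

```text
150 3 [-105.  -46.  152.] [-100.  -46.  152.]
155 83 [-118.  -55.  153.] [-95. -46. 157.]
160 177 [-118.  -59.  158.] [-96. -46. 162.]
150 8 [-111.   -4.  151.] [-100.   -4.  152.]
155 81 [-118.   -4.  153.] [-95.   2. 157.]
160 175 [-118.   -5.  158.] [-96.   9. 162.]
[[-85.75694682 -11.08032368  24.64438513]
 [-60.46144434   1.46977356  29.14311135]
 [-27.46600896  14.85557517  30.52530875]]
[[-125.17354167  -54.22568837   25.02858552]
 [   3.19046456  -47.06955263   49.17181946]
 [  43.59742057  -23.26147929   55.78476197]]
```

Request:
jog_arm(gripper=[0.49,0.49,0.49,0.49,0.49,0.49,0.49,0.49], offset=[[0.1,0.3,-2],[0.1,0.3,-4],[0.1,0.3,-5.5],[0.1,0.3,-6.5],[0.1,0.3,-7],[0.1,0.3,-7.5],[0.1,0.3,-7.5],[0.1,0.3,-7.5]], twist=[0,0,0,0,0,0,0,0])

```text
clock: 3.15
tcp_pos: [0.4538, 0.1026, 0.0562]
orientation: [0.0, 0.117, 0.993, 0.0]
wrist_force: [0.8, 0.6, -0.7]
finger_gap: 0.0416
grip_force: 0.0
```

Request:
jog_arm(gripper=[0.49,0.49,0.49,0.49,0.49,0.49,0.49,0.49], offset=[[0,0,-0.4],[0,0,-0.8],[0,0,-1.2],[0,0,-1.6],[0,0,-2],[0,0,-2],[0,0,-2],[0,0,-2]], twist=[0,0,0,0,0,0,0,0])

```text
clock: 4.15
tcp_pos: [0.4537, 0.1025, 0.0361]
orientation: [0.0, 0.117, 0.993, 0.0]
wrist_force: [0.2, 0.7, 0.0]
finger_gap: 0.0415
grip_force: 0.0
```

```bash
cat > look.py <<'E'
from h import *
import sys
d=cam('wrist'); K=tok(fish(d))*1000; v,u=np.mgrid[0:420,0:560]; s=env.get_state()
print('tcp',(tok(s['tcp_pos'])*1000).round(1),s['wrist_force'].round(1),s['clock'])
for lo,hi in((195,243),(318,362)):
    m=(u>lo)&(u<hi)&(v>250)&(v<345)&(abs(K[...,2]-s['tcp_pos'][2]*1000-20)<12)&(abs(K[...,0]-tok(s['tcp_pos'])[0]*1000)<14); print('tip',np.percentile(K[m],[1,99],axis=0).round(0))
im=d['image'].astype(int)
m=(im[...,0]>90)&(im[...,0]>2.2*im[...,2])&(im[...,0]>1.6*im[...,1])&(K[...,0]>-130)&(K[...,0]<45)&(abs(K[...,1]+45)<35)&(K[...,2]<70)
q=K[m]
if len(q)>30:
    c=q.mean(0); e=np.linalg.svd((q-c)[:,1:],full_matrices=False)[2][0]; e=e*-np.sign(e[0])
    print('bar',len(q),c.round(1),'cover angle',(np.pi/4-np.arctan2(e[1],-e[0])).round(3),'alt',(np.pi/4-np.arctan2(c[2]-21,-22-c[1])).round(3))
g=(im[...,1]>1.4*im[...,0])&(im[...,1]>1.3*im[...,2])&(K[...,0]>0)&(K[...,0]<90)&(abs(K[...,1]+15)<40)&(K[...,2]>10)
if g.sum()>20: print('roof',g.sum(),np.percentile(K[g],[2,50,98],axis=0).round(0).tolist())
b=(K[...,2]>24)&(K[...,2]<31)&(abs(K[...,1]-3)<9)&(K[...,0]<90)&(K[...,0]>-90)&~g&(im.max(-1)-im.min(-1)<40)
if b.sum()>20: print('block',b.sum(),np.percentile(K[b],[1,50,99],axis=0).round(1).tolist())
if len(sys.argv)>1: cv2.imwrite('pics/%s.png'%sys.argv[1],d['image'][...,::-1])
E
python3 look.py w2
```

```text
tcp [-105.8  -23.    36.1] [-0.2  0.4 -0.6] 4.2
tip [[-117.  -56.   44.]
 [ -93.  -42.   68.]]
tip [[-117.   -3.   59.]
 [ -95.   10.   68.]]
bar 7731 [-86.4 -36.2  38.4] cover angle -0.003 alt -0.101
block 1524 [[-85.8, -5.9, 25.2], [-53.3, 0.1, 29.2], [-26.4, 11.3, 30.4]]
```

View pics/w2.png

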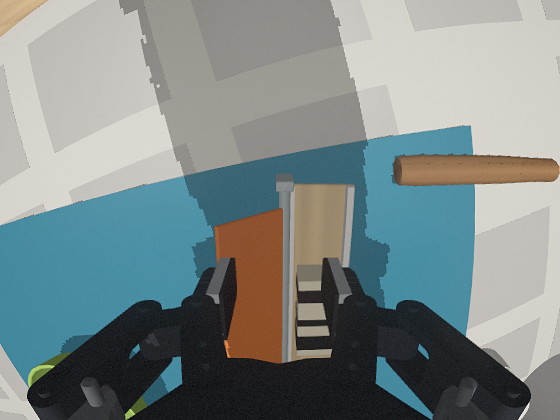

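The wrist view shows the fingers straddling the rod. The left tip at (225,265) is over the bar edge and the right tip at (340,265) is behind the block at (310,275). I see no contact yet.

Request:
jog_arm(gripper=[0.49,0.49,0.49,0.49,0.49,0.49,0.49,0.49], offset=[[0,0,-0.3],[0,0,-0.6],[0,0,-0.9],[0,0,-1],[0,0,-1],[0,0,-1],[0,0,-1],[0,0,-1]], twist=[0,0,0,0,0,0,0,0])

```text
clock: 5.2
tcp_pos: [0.4536, 0.1026, 0.026]
orientation: [0.0, 0.117, 0.993, 0.0]
wrist_force: [0.5, 0.6, 0.9]
finger_gap: 0.042
grip_force: 0.7
```

```bash
python3 look.py
```

```text
tcp [-105.9  -23.    26. ] [0.8 0.3 1.4] 5.25
tip [[-119.  -56.   40.]
 [ -93.  -42.   58.]]
tip [[-117.   -2.   48.]
 [ -96.   10.   58.]]
bar 7698 [-90.2 -36.4  36.1] cover angle 0.073 alt -0.026
block 1369 [[-85.8, -5.9, 25.9], [-56.7, -0.2, 29.2], [-34.0, 10.2, 30.5]]
```

Request:
jog_arm(gripper=[0.49,0.49,0.49,0.49,0.49,0.49,0.49,0.49], offset=[[0,0,-0.5],[0,0,-1],[0,0,-1.5],[0,0,-2],[0,0,-2.5],[0,0,-3],[0,0,-3],[0,0,-3]], twist=[0,0,0,0,0,0,0,0])

```text
clock: 6.25
tcp_pos: [0.4534, 0.1022, -0.0041]
orientation: [-0.0, 0.117, 0.993, -0.0]
wrist_force: [-0.8, -4.9, 4.9]
finger_gap: 0.042
grip_force: 2.6
```

```bash
python3 look.py w3
python3 - <<'E'
from h import *
d=cam('top'); K=tok(cloud(d))*1000; im=d['image'].astype(int)
g=(im[...,1]>1.4*im[...,0])&(im[...,1]>1.3*im[...,2])&(K[...,0]>-5)&(K[...,0]<90)&(abs(K[...,1]+15)<45)
print(g.sum(),np.percentile(K[g],[2,50,98],axis=0).round(0).tolist())
E
```

```text
tcp [-106.   -23.4   -4. ] [ 0.1 -4.4  5.2] 6.3
tip [[-118.  -65.   15.]
 [ -93.  -41.   28.]]
tip [[-117.   -3.    4.]
 [ -95.   19.   28.]]
bar 7780 [-98.1 -39.9  19.2] cover angle 0.907 alt 0.888
block 670 [[-86.0, -5.9, 24.6], [-73.5, -2.0, 29.1], [-60.9, 3.8, 30.4]]
278 [[2.0, -32.0, 30.0], [41.0, -21.0, 45.0], [80.0, -10.0, 61.0]]
```

View pics/w3.png

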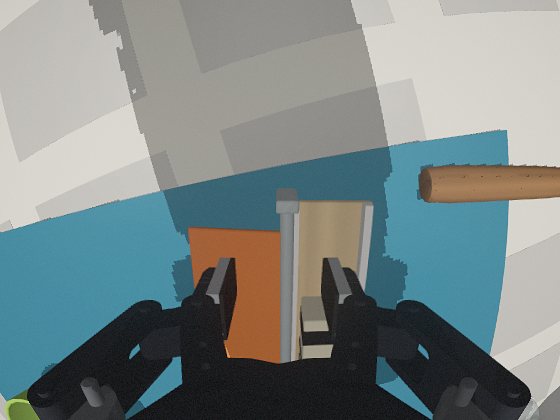

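The bar is nearly level, cover about 0.9 rad. The right finger at (335,275) stands in the lane behind the block at (318,305). I press 3.5 mm more, then push.

Request:
jog_arm(gripper=[0.49,0.49,0.49,0.49,0.49,0.49,0.49,0.49], offset=[[0,0.05,-0.2],[0,0.05,-0.35],[0,0.05,-0.35],[0.3,0,-0.35],[0.6,-0.1,-0.35],[0.9,-0.2,-0.35],[1.2,-0.2,-0.35],[1.2,-0.2,-0.35]], twist=[0,0,0,0,0,0,0,0])

```text
clock: 7.35
tcp_pos: [0.4638, 0.1013, -0.008]
orientation: [-0.002, 0.117, 0.993, 0.001]
wrist_force: [-4.1, -0.9, 4.4]
finger_gap: 0.0423
grip_force: 2.9
```

```bash
python3 look.py
```

```text
tcp [-95.7 -21.9  -8.1] [-3.9 -2.   5.2] 7.4
tip [[-108.  -65.    8.]
 [ -83.  -39.   24.]]
tip [[-107.   -2.    4.]
 [ -84.   20.   24.]]
bar 9051 [-95.5 -39.9  15.6] cover angle 1.082 alt 1.078
block 882 [[-86.5, -5.9, 24.7], [-68.8, -2.0, 29.1], [-54.8, 4.5, 30.4]]
```

Request:
jog_arm(gripper=[0.49,0.49,0.49,0.49,0.49,0.49,0.49,0.49], offset=[[0.7,-0.17,0],[1.4,-0.34,0],[2.1,-0.5,0],[2.8,-0.67,0],[3.5,-0.84,0],[4.2,-1.0,0],[4.9,-1.17,0],[4.9,-1.17,0]], twist=[0,0,0,0,0,0,0,0])

```text
clock: 8.4
tcp_pos: [0.5137, 0.0896, -0.0079]
orientation: [-0.001, 0.117, 0.993, 0.001]
wrist_force: [-2.9, -1.4, 5.6]
finger_gap: 0.0416
grip_force: 2.9
```

```bash
python3 look.py
```

```text
tcp [-44.5 -21.7  -7.9] [-2.4 -2.1  6.1] 8.45
tip [[-57. -65.   8.]
 [-31. -39.  24.]]
tip [[-56.  -2.   4.]
 [-33.  20.  24.]]
bar 19065 [-76.7 -41.7  15. ] cover angle 1.083 alt 1.081
roof 114 [[0.0, -32.0, 21.0], [1.0, -25.0, 24.0], [6.0, -22.0, 27.0]]
block 1179 [[-55.7, -5.9, 24.2], [-22.6, -1.0, 29.0], [-3.5, 11.0, 30.8]]
```

Request:
jog_arm(gripper=[0.49,0.49,0.49,0.49,0.49,0.49,0.49,0.49], offset=[[0.7,-0.17,0],[1.4,-0.34,0],[2.1,-0.5,0],[2.8,-0.67,0],[3.5,-0.84,0],[4.0,-0.96,0],[4.4,-1.05,0],[4.5,-1.07,0]], twist=[0,0,0,0,0,0,0,0])

```text
clock: 9.45
tcp_pos: [0.5576, 0.0791, -0.0081]
orientation: [-0.002, 0.117, 0.993, 0.001]
wrist_force: [-5.3, -0.6, 7.0]
finger_gap: 0.042
grip_force: 3.3
```

```bash
python3 look.py w4;  python3 - <<'E'
from h import *
d=cam('top'); c=d['image'][160:280,215:395]
cv2.imwrite('pics/t4.png',cv2.resize(c[...,::-1],None,fx=3,fy=3,interpolation=cv2.INTER_CUBIC))
E
```

```text
tcp [  0.7 -21.6  -8.1] [-4.6 -0.1  4.7] 9.5
tip [[-11. -65.   7.]
 [ 14. -39.  24.]]
tip [[-10.  -2.   4.]
 [ 12.  20.  24.]]
bar 25241 [-61.1 -42.9  14.4] cover angle 1.094 alt 1.092
roof 3481 [[0.0, -34.0, 23.0], [6.0, -23.0, 44.0], [35.0, -11.0, 62.0]]
block 1181 [[-10.4, -5.9, 24.3], [22.6, -0.9, 29.0], [41.6, 11.4, 30.8]]
```

View pics/w4.png

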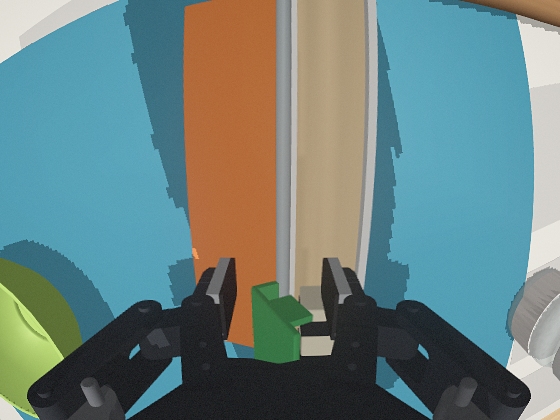

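The view shows the green lip at (285,305) standing open right of the lane. The block at (315,330) is inside, pushed by the right finger.

Run:
```python
from h import *
d=load('wrist'); K=tok(fish(d))*1000
for v in range(276,350,4): print(v,K[v,310].round(0),d['image'][v,310],K[v,322].round(0))
```

```text
276 [ 7. -5.  5.] [178 160 127] [ 0. -1. 17.]
280 [ 9. -5.  5.] [180 159 126] [ 2. -1. 18.]
284 [12. -5.  5.] [178 159 126] [ 4. -1. 19.]
288 [12. -5.  8.] [136 131 114] [ 5. -1. 20.]
292 [12. -6. 13.] [136 130 114] [ 8. -1. 20.]
296 [12. -6. 17.] [135 132 116] [10. -1. 20.]
300 [12. -6. 20.] [136 129 116] [12. -1. 20.]
304 [12. -7. 24.] [135 130 117] [13. -1. 23.]
308 [12. -7. 28.] [135 131 117] [12. -1. 27.]
312 [13. -7. 29.] [142 148 125] [13. -2. 30.]
316 [ 2. -9. 49.] [ 64 129  77] [15. -2. 30.]
320 [ 3. -9. 49.] [ 58 127  74] [18. -1. 30.]
324 [20. -7. 29.] [45 44 42] [20. -1. 29.]
328 [22. -7. 30.] [47 46 45] [23. -1. 29.]
332 [25. -7. 29.] [41 40 39] [26. -1. 29.]
336 [28. -7. 29.] [126 123 109] [28. -1. 29.]
340 [30. -6. 29.] [182 175 158] [31. -0. 29.]
344 [33. -6. 29.] [181 174 156] [32. -0. 30.]
348 [36. -6. 29.] [181 175 158] [35. -0. 30.]
```

The block's rear face is at x=12 mm, so its centre is at about 42 mm. I draw back while holding the bar, then release.

Request:
jog_arm(gripper=[0.49,0.49,0.49,0.49,0.49,0.49,0.49,0.49], offset=[[-0.8,0.19,0],[-1.6,0.38,0],[-2.4,0.57,0],[-3.2,0.76,0],[-4,0.95,0],[-4.8,1.15,0],[-5.6,1.34,0],[-5.6,1.34,0]], twist=[0,0,0,0,0,0,0,0])

```text
clock: 10.55
tcp_pos: [0.5058, 0.0924, -0.0064]
orientation: [0.002, 0.117, 0.993, 0.001]
wrist_force: [1.4, -1.5, 7.1]
finger_gap: 0.0416
grip_force: 3.1
```

```bash
python3 look.py
python3 - <<'E'
from h import *
d=load('wrist'); K=tok(fish(d))*1000; m=(abs(K[...,1]-2)<8)&(K[...,2]>12)&(K[...,2]<31)&(K[...,0]>-5)&(K[...,0]<80); print(m.sum(),np.percentile(K[m],[2,50,98],axis=0).round(1))
E
```

```text
tcp [-52.8 -20.8  -6.5] [ 1.4 -1.8  6.1] 10.6
tip [[-65. -64.  10.]
 [-40. -38.  25.]]
tip [[-64.  -0.   4.]
 [-42.  21.  25.]]
bar 17602 [-80.1 -41.8  16.2] cover angle 1.031 alt 1.024
block 262 [[-64.3, -0.4, 24.1], [-60.1, 2.0, 27.4], [-43.6, 11.7, 31.0]]Traceback (most recent call last):
  File "<stdin>", line 2, in <module>
    return _quantile_unchecked(
        a, q, axis, out, overwrite_input, method, keepdims, weights)
    return _ureduce(a,
                    func=_quantile_ureduce_func,
    ...<5 lines>...
                    overwrite_input=overwrite_input,
                    method=method)
    r = func(a, **kwargs)
    result = _quantile(arr,
                       quantiles=q,
    ...<2 lines>...
                       out=out,
                       weights=wgt)
    slices_having_nans = np.isnan(arr[-1, ...])
                                  ~~~^^^^^^^^^
IndexError: index -1 is out of bounds for axis 0 with size 0
```

Run:
```python
from h import *
for n in('top','scene'):
    d=cam(n); K=tok(cloud(d))*1000; im=d['image'].astype(int)
    m=(abs(K[...,1]-4)<8)&(K[...,2]>20)&(K[...,2]<34)&(K[...,0]>-30)&(K[...,0]<79)&(im[...,1]<1.25*im[...,0]+5)
    if m.sum()>5: print(n,m.sum(),np.percentile(K[m],[2,50,98],axis=0).round(1).tolist())
```

```text
top 61 [[44.6, -3.8, 21.3], [57.6, 3.9, 28.0], [78.3, 11.6, 33.2]]
scene 112 [[15.1, -3.7, 21.1], [47.9, 3.9, 26.4], [74.6, 11.1, 29.7]]
```

The block spans about 13 to 74 mm. Now I raise the tool gently.

Request:
jog_arm(gripper=[0.49,0.49,0.49,0.49,0.49,0.49,0.49,0.49], offset=[[0,0,0.6],[0,0,1.2],[0,0,1.8],[0,0,2.5],[0,0,3.5],[0,0,5],[0,0,8],[0,0,12]], twist=[0,0,0,0,0,0,0,0])

```text
clock: 11.7
tcp_pos: [0.5023, 0.0911, 0.1131]
orientation: [-0.001, 0.117, 0.993, -0.0]
wrist_force: [0.4, -0.9, 0.7]
finger_gap: 0.0417
grip_force: 0.0
```

Request:
jog_arm(gripper=[0.49,0.49,0.49,0.49,0.49,0.49,0.49,0.49], offset=[[0,0,3],[-2,0,6],[-4,0,8],[-7,0,8],[-10,0,8],[-10,0,8],[-10,0,8],[-10,0,8]], twist=[0,0,0,0,0,0,0,0])

```text
clock: 12.7
tcp_pos: [0.4043, 0.0914, 0.1926]
orientation: [0.0, 0.117, 0.993, -0.0]
wrist_force: [-1.4, -0.2, -0.2]
finger_gap: 0.0419
grip_force: 0.0
```

Run:
```python
from h import *
d=cam('scene'); c=d['image'][150:290,180:360]
cv2.imwrite('pics/s5.png',cv2.resize(c[...,::-1],None,fx=4,fy=4,interpolation=cv2.INTER_CUBIC))
K=tok(cloud(d))*1000; im=d['image'].astype(int)
g=(im[...,1]>1.4*im[...,0])&(im[...,1]>1.3*im[...,2])&(K[...,0]>-5)&(K[...,0]<90)&(abs(K[...,1])<45)&(K[...,2]>30)
print(g.sum(),np.percentile(K[g],[2,50,98],axis=0).round(0).tolist(),env.get_state()['clock'],env.get_state()['wrist_force'])
```

```text
359 [[5.0, -18.0, 31.0], [46.0, 1.0, 34.0], [83.0, 20.0, 37.0]] 12.75 [1.23534117 0.5651063  0.26793899]
```

View pics/s5.png

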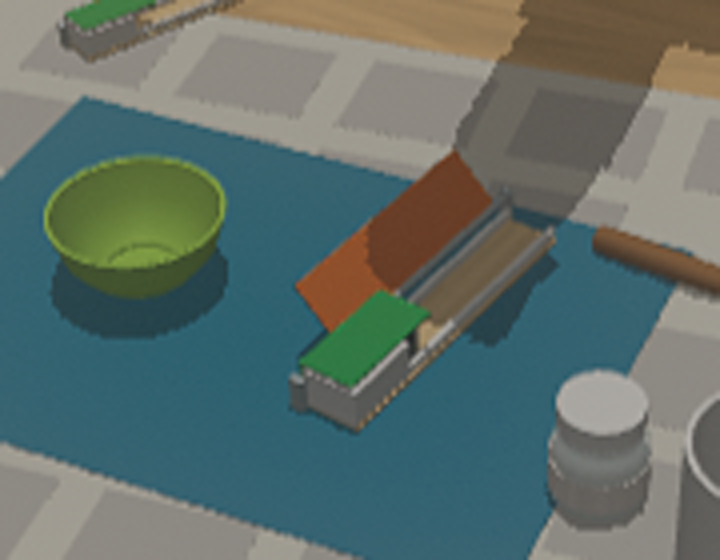

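The picture shows the cover shut and level at (365,335), with the block's end just visible under it at (425,335). The lane is empty, and the bowl, jar and spatula are in place.

```bash
python3 -c "
from workcell import env
print(env.hand_in())"
```

```text
the job is handed in; nothing more can be done
None
```

I handed the job in at about 13 s: the block is in the bay, centre about 42 mm past the mouth when last measured, the cover is shut over it and the arm is clear; the judge returned no result.

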